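# Swing the bench magnifier over the forceps and clamp it

### The job

Forceps are to be inspected: push the magnifier's arm sideways with a fingertip until the lens stands centred above the hinge of the forceps. Then leave the arm there and push the clamp lever on top of the post round clockwise (seen from above) to its stop. Only push from one side at a time and not hard, never pinch the arm or the lever, and leave the forceps and the other loose things where they lie.

Things in the scene. Friction and masses are not known exactly. Their poses are not given: they have to be found in the camera images.
- stand: bench magnifier, fixed to the bench, its yaw varies: grey round base 110 mm across and 24 mm high, steel post in its middle, swinging lens arm and clamp lever on the post, 192 mm high in all. Origin: centre of the base's underside, on the post's axis; x axis: away from the middle of the lens arm's swing (the arm at joint value 0 points along -x), z up. Above the left part of the bench a lamp frame hangs, about half a metre up: keep a raised arm clear of it
- post_axis (a point): point on the post's vertical axis at the height of the lens arm (138 mm above the bench); both the arm and the lever turn about this axis
- lens_arm (a joint): angle of the lens arm about the post, rad: 0 when it points along the stand's -x axis, growing anticlockwise seen from above; stops at -1.8 and 1.8. Friction holds it wherever it is left (about 0.1 N m, 1 to 2 N at the middle of the rods)
- lens_centre (a point): centre of the lens, 165 mm from the post's axis, 138 mm above the bench: clear glass filling a black ring, 96 mm across, 10 mm thick
- rods_mid (a point): point on the arm's centre line 80 mm from the post's axis, 138 mm above the bench, where the arm may be pushed. The arm is two parallel steel rods, each 8 mm thick, 16 mm between their axes (24 mm over both), running from the hub (18 mm radius) to 110 mm from the axis, where the lens mount begins; touching both rods at once counts as pinching
- clamp_lever (a joint): angle of the clamp lever, rad: 0 loose, growing clockwise seen from above, 1.2 at its stop (clamped tight). At 0 the lever points 0.45 rad anticlockwise of the stand's +x axis, at 1.2 it points 0.75 rad clockwise of it. It starts at 0 to 0.2; friction holds it where it is left (about 0.08 N m); turning it does not move the arm
- lever_tip (a point): near the lever's free end, 83 mm from the post's axis, 178 mm above the bench. The lever is one straight flat black bar, 12 mm wide and 10 mm high, level, from a hub of 15 mm radius to 85 mm from the axis. It sits 30 mm higher than the rods and on the side of the post away from the lens's swing. Push it on its anticlockwise side; touching both of its long sides at once counts as pinching
- forceps: thin steel forceps with two finger rings, 154 x 64 x 6 mm, lying flat and loose on a 4 mm thick cork mat beside the post (to the left or the right of it); origin: middle of its underside, x axis from the rings to the tips
- forceps_hinge (a point): hinge (box joint) of the forceps, 19 mm from its middle towards the tips, about 7 mm above the bench; roughly 165 mm from the post's axis, so that the lens passes over it
- pliers: pliers with sleeved grips, 128 x 52 x 12 mm, loose on a like cork mat on the other side of the post; not to be inspected, leave it alone; origin: middle of its underside
- loupe: black eye loupe, 35 mm across, 36 mm high, standing loose before the magnifier; leave it alone; origin: centre of its underside
- matchbox: matchbox, 36 x 55 x 15 mm, lying loose before the magnifier; leave it alone; origin: centre of its underside
Mind the look-alikes: they are no part of the job. There is more than one size of the forceps; the job needs the larger.

How it is judged:
By the outcome, as a careful person would: the job done as asked, in the order asked, and still so for the second after the job is handed in, with the robot touching nothing.
It also fails if it takes over 64 s, if anything falls off the work surface, if the arm or the gripper's body presses on something with over 40 N, if the wrist force passes 120 N, or if a joint passes its speed limit or range.

### The arm

A 7-joint arm with a two-finger parallel gripper is mounted at the origin on a cart in front of the work surface, level with it; the furniture and walls round the work are solid. World frame = base frame: x ahead of the robot, y to its left, z up, the work surface at z = 0. Lengths are in mm, angles in rad, forces in N, time in s.
With the tool pointing down it reaches from about 425 to 925 mm from the base axis. Payload 6.8 kg.
Tool frame: the origin (TCP) lies between the finger pads; the fingertips stand 17 mm ahead of it and the grasp point (between the pads) lies 2 mm behind it; z points along the fingers, y is the line along which they close (so a half turn about z gives the same grasp; the last joint's range is limited). The gripper opens to 88 mm and grips with 3 to 60 N. Pads are 20 mm wide; open, the fingers measure 115 mm over their backs; the gripper's body (75 mm by 178 mm) begins 61 mm behind the grasp point.
Start: joints at [1.064, 0.477, 0.022, 1.555, -0.011, 1.109, -0.083], TCP at [262.121, -622.045, 239.664] pointing down, gripper open.
Joint ranges: [-2.96, 2.96], [-0.34, 2.1], [-1.41, 1.46], [0.24, 2.44], [-1.37, 4.51], [0.17, 1.92], [-2.96, 2.96]. Speed limits (rad/s): [2.39, 2.39, 3.14, 3.14, 3.14, 3.14, 3.14].

### API

Orientations are given as a rotation vector (axis times angle).
In Python, from station import bot gives the robot as it stands. The module is installed in compiled form; this text tells all that it offers.
- The arm moves only by the tool play_rows, never from a script. Its argument "moves" is a list of rows, each a list of 2 entries, a list of its own where there are three numbers: the shift along the tool's x, y, z in m, then the turn, a rotation vector about the tool's x, y, z in rad. In form: [[[tx, ty, tz], [wx, wy, wz]], ...]. A call has 1 to 8 rows; each row shifts and turns the commanded pose from where the row before left it, along the tool's axes as they then stand; what a row does not reach is not made up. A row lasts 1/8 s, in which the tool goes at most 62.5 mm and 10.7 degrees, less where a joint would pass 70% of its speed; a pose out of reach is approached as far as the arm can. A call is refused whole if a number of a shift passes 0.0625 or a number of a turn 0.188, either way. A call with a gripper value outside its range is refused whole. "fingers" is the opening, from 0 (shut) to 1 (fully open), set as the call begins (left out, the last holds). The fingers move at their own pace and stop on an object; the grip force is fixed at half the most. Time passes only in rows, so rows that do not move let the fingers close. It gives the time, the measured TCP pose, the force, the opening and the grip force at its end, in the units of the state.
- bot.sense(): the state, without advancing time (a new reading comes with each control period).
- bot.snapshot(name): name is "side" or "top"; returns the picture (400x640x3 uint8, blue, green, red); there is no depth.
- bot.camera_model(name): a dict with "K" (3x3 intrinsics, pixels), "xyz" and "rotation" of the camera in the world. Camera axes: x right, y down, z forward; pixel columns grow to the right and rows downward; lengths in mm; the calibration is good to about 2 mm. A picture is of the moment at which its call begins. camera_model takes no time and is no camera call.
- bot.close_job(): hands the job in; it is judged then, once.
The state is a dict: "time": time; "q": joint angles; "qd": joint speeds; "effort": joint torques, N m; "tcp_pos": TCP position; "eef_rot": TCP orientation; "contact_force": force on the tool from outside, world axes, zero at the start; "torque": the same for the moment, N m; "width": opening from 0.0 (shut) to 1.0 (fully open); "grip_force": force on a finger pad.
Only numpy, scipy, OpenCV 4.12 (cv2) and the standard library are available. Lean on these libraries where they do the work, as an engineer would, in place of code of your own. Each camera call takes 0.05 s, during which the arm holds its last target. There are 200 camera calls.

## Working session

There is one attempt and no reset: what is moved stays moved. The work goes in short steps, Python scripts to look and compute and a tool call to move; the robot and the scene stay as the last step left them, time stands still between calls to the robot, and variables do not carry over. Pictures are saved under pics/ and viewed, at most 10 in all, crops included, and the job is handed in when it is done.

Besides the shell and the picture viewer there is one more tool, called after "Request:" by a JSON object that holds its "fn" and its "kwargs", one argument or row to a line. play_rows: Moves the arm, as the interface text tells. Its arguments: {"type":"object","properties":{"moves":{"type":"array"},"fingers":{"type":"number"}},"required":["moves"]}

```bash
mkdir -p pics
python3 - <<'E'
from station import bot
import cv2
for n in("top","side"):
    cv2.imwrite(f"pics/{n}0.png",bot.snapshot(n)); m=bot.camera_model(n); print(n,m)
s=bot.sense(); print(s['time'],s['tcp_pos'],s['eef_rot'],s['width'])
E
```

```text
top {'K': array([[493.4100762 ,   0.        , 315.83425857],
       [  0.        , 493.4100762 , 203.60276916],
       [  0.        ,   0.        ,   1.        ]]), 'xyz': array([ 447.29981162,   -2.2446978 , 1061.3775617 ]), 'rotation': array([-2.19998259,  2.15463061, -0.05663317])}
side {'K': array([[420.7778716 ,   0.        , 320.83939202],
       [  0.        , 420.7778716 , 195.6443421 ],
       [  0.        ,   0.        ,   1.        ]]), 'xyz': array([394.96998251, 696.85195763, 609.15964736]), 'rotation': array([-0.28455332,  2.69073374, -1.42440057])}
0.1 [ 261.91720651 -621.5714693   238.8065299 ] [-3.07781996e+00 -6.22118859e-01  6.69789443e-04] 0.998538911233722
```

View pics/top0.png

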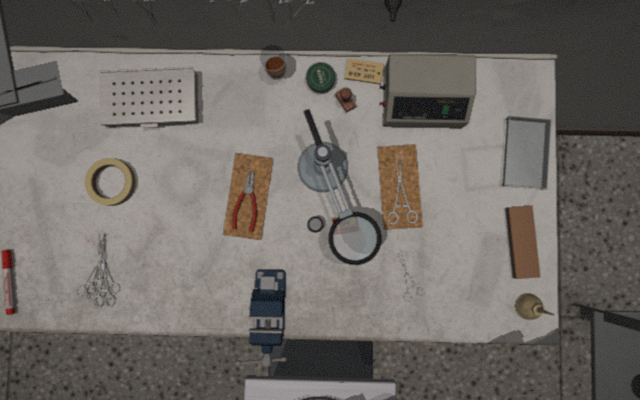

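View pics/side0.png

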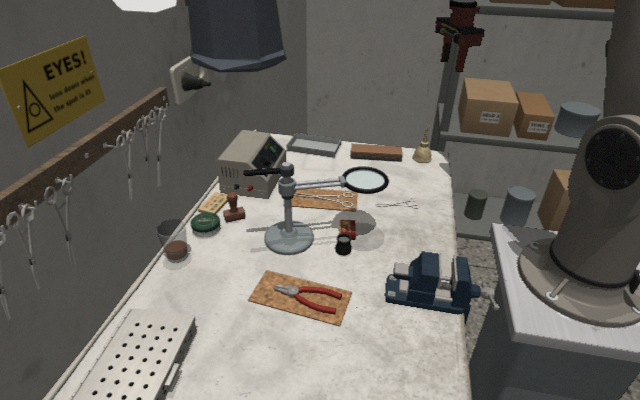

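The top view shows the stand at about (322,165), the lens at (355,238), the lever tip at (308,112), forceps on the right mat at (401,190) and pliers on the left mat. The look-alikes are the small forceps at (408,270), the pile at (101,275) and the wall row. The larger forceps on the mat beside the post is the one to inspect. I'll check it in a close crop.

```bash
python3 - <<'E'
import cv2
a=cv2.imread("pics/top0.png")
cv2.imwrite("pics/c1.png",cv2.resize(a[95:275,285:445],None,fx=3.3,fy=3.3,interpolation=cv2.INTER_CUBIC))
E
cat > h.py <<'E'
import numpy as np,cv2
from station import bot
def px2w(n,u,v,z):
    m=bot.camera_model(n);R=cv2.Rodrigues(np.array(m['rotation']))[0]
    d=R@np.linalg.inv(m['K'])@[u,v,1.];c=np.array(m['xyz']);return c+d*(z-c[2])/d[2]
def w2px(n,p):
    m=bot.camera_model(n);R=cv2.Rodrigues(np.array(m['rotation']))[0]
    q=m['K']@(R.T@(np.array(p,float)-m['xyz']));return q[:2]/q[2]
E
```

```text
(no output)
```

View pics/c1.png

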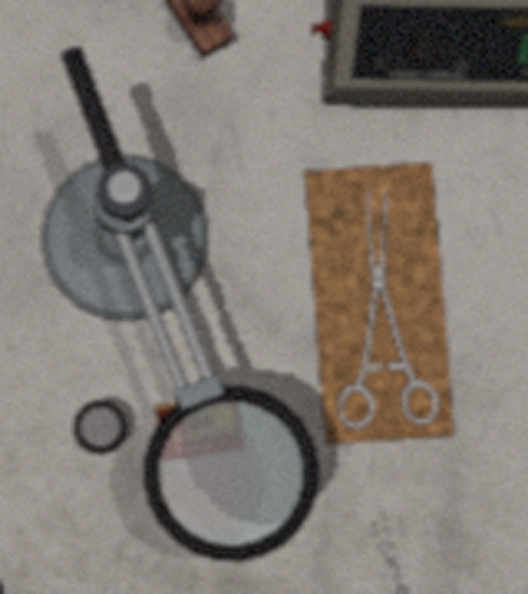

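The crop shows the base centre at (323.2,166.5), post top at (322.6,151.4), lens centre at (355,238), lever tip at (307,110) and hinge at (399.5,177.4).

Run:
```python
from h import *
P=lambda x,y,z:px2w("top",285+x/3.3,95+y/3.3,z)
base=P(126,236,24);post=P(124,186,192);lens=P(231.5,472,143);hin=P(378,272,7);lev=P(72,50,183)
tips=P(377,192,7);ring=(P(340,424,7)+P(435,418,7))/2
for n in"base post lens hin lev tips ring".split():print(n,eval(n).round(1))
c=(base+post)/2
f=lambda a:(np.hypot(*(a-c)[:2]).round(1),np.arctan2(*(a-c)[1::-1]).round(3))
print(c,f(lens),f(hin),f(lev),"len",np.linalg.norm(tips-ring))
print([w2px("side",[*q[:2],z]).round(1) for q,z in((c,24),(c,192),(lens,138),(hin,7),(lev,178))])
print(cv2.Rodrigues(bot.sense()['eef_rot'])[0].round(3))
```

```text
base [598.5   3.   24. ]
post [601.2   3.8 192. ]
lens [448.7 -59.6 143. ]
hin [ 580.6 -161.1    7. ]
lev [677.5  33.9 183. ]
tips [ 633. -160.    7.]
ring [ 483.9 -168.1    7. ]
[599.86550739   3.36768287 108.        ] (np.float64(163.8), np.float64(-2.747)) (np.float64(165.6), np.float64(-1.688)) (np.float64(83.5), np.float64(0.374)) len 149.3623409407682
[array([290. , 230.6]), array([287.6, 164.3]), array([365.7, 180. ]), array([314.6, 196.8]), array([245.4, 173.6])]
[[ 0.921  0.388 -0.001]
 [ 0.388 -0.921  0.001]
 [-0.    -0.002 -1.   ]]
```

All sizes agree: lens radius 164, hinge radius 166, lever 83.5 and forceps about 150 long. The post axis is at (600, 3.4). The arm must go from -2.747 to -1.688, which is +1.06 anticlockwise, pushed from its left side. The tool's x axis already lies along the arm, so I'll travel with the fingers shut.

Request:
{"fn": "play_rows", "kwargs": {
  "fingers": 0,
  "moves": [
    [[0.038, -0.039, 0], [0, 0, 0]],
    [[0.038, -0.039, 0], [0, 0, 0]],
    [[0.038, -0.039, 0], [0, 0, 0]],
    [[0.038, -0.039, 0], [0, 0, 0]],
    [[0.038, -0.039, 0], [0, 0, 0]],
    [[0.038, -0.039, 0], [0, 0, 0]],
    [[0.038, -0.039, 0], [0, 0, 0]],
    [[0.038, -0.039, 0], [0, 0, 0]]
  ]
}}

```text
time: 1.1
tcp_pos: [421.3, -214.7, 239.6]
eef_rot: [3.079, 0.622, -0.0]
contact_force: [0.5, -0.3, -0.2]
width: 0.13
grip_force: 0.0
```

Request:
{"fn": "play_rows", "kwargs": {
  "moves": [
    [[0.034, -0.034, 0], [0, 0, 0]],
    [[0.034, -0.034, 0], [0, 0, 0]],
    [[0.034, -0.034, 0], [0, 0, 0]],
    [[0.034, -0.034, 0], [0, 0, 0]],
    [[0.034, -0.034, 0], [0, 0, 0]],
    [[0, 0, 0], [0, 0, 0]],
    [[0, 0, 0], [0, 0, 0]]
  ]
}}

```text
time: 1.98
tcp_pos: [511.3, 5.4, 239.2]
eef_rot: [3.079, 0.622, -0.002]
contact_force: [0.0, -1.3, -0.7]
width: 0.01
grip_force: 0.0
```

Run:
```python
from h import *
a=bot.snapshot("side");b=bot.snapshot("top")
cv2.imwrite("pics/v1.png",np.hstack([cv2.resize(a[80:300,220:440],None,fx=1.8,fy=1.8),cv2.resize(b[80:300,240:460],None,fx=1.8,fy=1.8)]))
s=bot.sense();print(s['tcp_pos'],s['q'],s['width'])
```

```text
[511.26122507   4.5316661  239.42203376] [ 0.1892194   0.23350751 -0.37116011  1.92106793  0.10031362  1.00550033
 -1.40096877] 0.005364223460931191
```

View pics/v1.png

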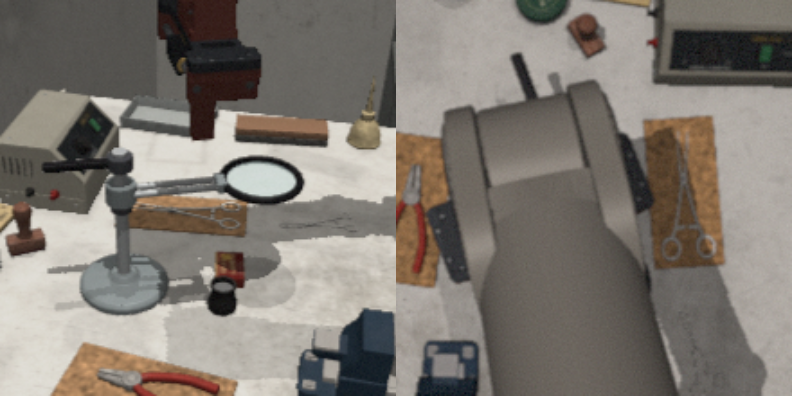

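The fingertip hangs over the left side of the rods and is clear of them. I'll descend beside the rods.

Request:
{"fn": "play_rows", "kwargs": {
  "moves": [
    [[0, -0.003, 0.024], [0, 0, 0]],
    [[0, 0, 0.024], [0, 0, 0]],
    [[0, 0, 0.024], [0, 0, 0]],
    [[0, 0, 0.023], [0, 0, 0]],
    [[0, 0, 0], [0, 0, 0]],
    [[0, 0, 0], [0, 0, 0]]
  ]
}}

```text
time: 2.82
tcp_pos: [511.0, 8.3, 145.4]
eef_rot: [3.079, 0.62, 0.001]
contact_force: [-0.2, -0.6, 0.1]
width: 0.005
grip_force: 0.0
```

Run:
```python
from h import *
a=bot.snapshot("side")
cv2.imwrite("pics/v2.png",cv2.resize(a[120:260,240:440],None,fx=3.5,fy=3.5,interpolation=cv2.INTER_CUBIC))
s=bot.sense();print(s['tcp_pos'],s['contact_force'])
```

```text
[511.23268165   8.47817528 145.71299822] [0.18146993 0.69063892 0.39562411]
```

View pics/v2.png

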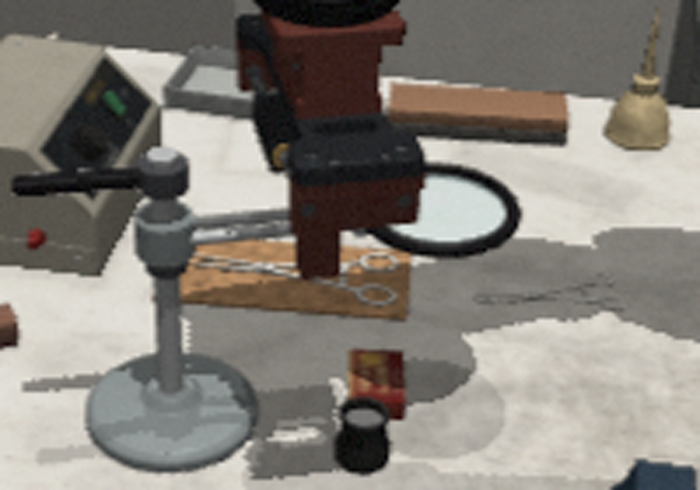

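The finger stands left of the rods with its tip just below them. I'll close the gap and begin the arc.

Request:
{"fn": "play_rows", "kwargs": {
  "moves": [
    [[0, 0.004, 0], [0, 0, 0]],
    [[0, 0.004, 0], [0, 0, 0]],
    [[0, 0.004, 0], [0, 0, 0]],
    [[-0.0012, 0.004, 0], [0, 0, -0.05]],
    [[-0.0012, 0.004, 0], [0, 0, -0.05]],
    [[-0.0012, 0.004, 0], [0, 0, -0.05]],
    [[-0.0012, 0.004, 0], [0, 0, -0.05]],
    [[-0.0012, 0.004, 0], [0, 0, -0.05]]
  ]
}}

```text
time: 3.88
tcp_pos: [519.3, -22.6, 144.6]
eef_rot: [-2.976, -1.004, 0.001]
contact_force: [-1.5, 0.4, 0.3]
width: 0.004
grip_force: 0.6
```

Request:
{"fn": "play_rows", "kwargs": {
  "moves": [
    [[-0.0012, 0.004, 0], [0, 0, -0.05]],
    [[-0.0012, 0.004, 0], [0, 0, -0.05]],
    [[-0.0012, 0.004, 0], [0, 0, -0.05]],
    [[-0.0012, 0.004, 0], [0, 0, -0.05]],
    [[-0.0012, 0.004, 0], [0, 0, -0.05]],
    [[-0.0012, 0.004, 0], [0, 0, -0.05]],
    [[-0.0012, 0.004, 0], [0, 0, -0.05]],
    [[0, 0, 0], [0, 0, 0]]
  ]
}}

```text
time: 4.88
tcp_pos: [533.6, -48.4, 144.5]
eef_rot: [-2.759, -1.503, 0.0]
contact_force: [-0.1, -0.5, -0.4]
width: 0.007
grip_force: 0.0
```

Run:
```python
from h import *
a=bot.snapshot("side");b=bot.snapshot("top")
cv2.imwrite("pics/v3.png",np.hstack([cv2.resize(a[120:260,240:440],None,fx=2,fy=2),cv2.resize(b[130:270,280:480],None,fx=2,fy=2)]))
s=bot.sense();R=cv2.Rodrigues(s['eef_rot'])[0];d=np.array([600,3.4,0])-s['tcp_pos'];print(s['tcp_pos'],s['contact_force'],R.T@d,np.arctan2(R[1,0],R[0,0])-np.pi)
```

```text
[533.83004925 -47.94789485 144.69387483] [0.12662123 0.37408702 0.21454527] [ 78.98396702  27.71247254 144.72366054] -2.143996003788951
```

View pics/v3.png

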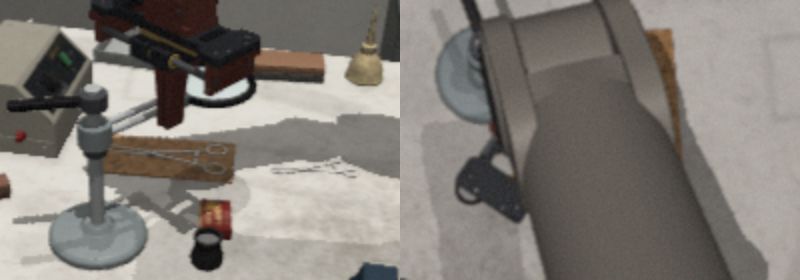

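The arm is following the fingertip, with the lens now right of the loupe. I'll continue to just short of the goal.

Request:
{"fn": "play_rows", "kwargs": {
  "moves": [
    [[-0.0012, 0.004, 0], [0, 0, -0.05]],
    [[-0.0012, 0.004, 0], [0, 0, -0.05]],
    [[-0.0012, 0.004, 0], [0, 0, -0.05]],
    [[-0.0012, 0.004, 0], [0, 0, -0.05]],
    [[-0.0012, 0.004, 0], [0, 0, -0.05]],
    [[-0.0012, 0.004, 0], [0, 0, -0.05]],
    [[-0.0012, 0.004, 0], [0, 0, -0.05]],
    [[0, 0, 0], [0, 0, 0]]
  ]
}}

```text
time: 5.98
tcp_pos: [555.7, -67.0, 144.6]
eef_rot: [-2.455, -1.96, -0.0]
contact_force: [0.3, -0.1, 0.1]
width: 0.004
grip_force: 0.0
```

Run:
```python
from h import *
a=bot.snapshot("side");b=bot.snapshot("top")
cv2.imwrite("pics/v4.png",np.hstack([cv2.resize(a[130:250,260:400],None,fx=2.8,fy=2.8,interpolation=cv2.INTER_CUBIC),cv2.resize(b[130:250,310:450],None,fx=2.8,fy=2.8,interpolation=cv2.INTER_CUBIC)]))
s=bot.sense();R=cv2.Rodrigues(s['eef_rot'])[0];d=np.array([600,3.4,0])-s['tcp_pos'];print(s['tcp_pos'],s['contact_force'],R.T@d,np.arctan2(R[1,0],R[0,0])-np.pi)
for t in(-1.9,-1.8,-1.688):
  c=np.array([600+165*np.cos(t),3.4+165*np.sin(t),138]);print(t,w2px("side",c),w2px("top",c),"rods",[w2px("side",[600+r*np.cos(t),3.4+r*np.sin(t),138]).round(1) for r in(30,60)])
```

```text
[555.78842211 -66.7092883  144.73103703] [-0.23052129  0.18882394  0.35886138] [ 78.11772932  27.53887802 144.76283905] -1.7939701195753102
-1.9 [328.34058011 154.16311721] [405.53334227 186.73103335] rods [array([296.4, 180.5]), array([304.1, 174.2])]
-1.8 [322.05183847 152.51452499] [408.03640163 178.37418214] rods [array([295.2, 180.2]), array([301.7, 173.5])]
-1.688 [314.74759936 151.04800167] [409.81699078 168.78630753] rods [array([293.7, 179.8]), array([298.8, 172.8])]
```

View pics/v4.png

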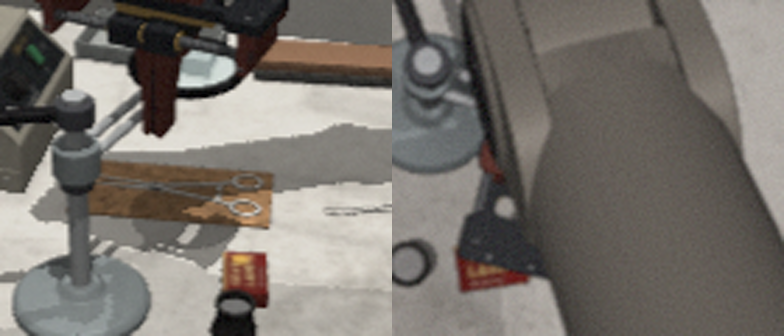

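In the side view the lens ellipse is centred near (326,154), so the arm is at about -1.87 and 0.18 rad remains. I'll push 0.15 more, then back off and look from above.

Request:
{"fn": "play_rows", "kwargs": {
  "moves": [
    [[-0.0012, 0.004, 0], [0, 0, -0.05]],
    [[-0.0012, 0.004, 0], [0, 0, -0.05]],
    [[-0.0012, 0.004, 0], [0, 0, -0.05]],
    [[0, 0, 0], [0, 0, 0]],
    [[0, 0, 0], [0, 0, 0]],
    [[0, -0.02, 0], [0, 0, 0]],
    [[0, -0.04, 0], [0, 0, 0]],
    [[0, -0.04, -0.03], [0, 0, 0]]
  ]
}}

```text
time: 7.08
tcp_pos: [464.7, -65.0, 173.4]
eef_rot: [-2.298, -2.137, 0.003]
contact_force: [-0.2, -0.3, 1.1]
width: 0.004
grip_force: 0.0
```

Run:
```python
from h import *
s=bot.sense();R=cv2.Rodrigues(s['eef_rot'])[0];print(s['time'],s['tcp_pos'],R.round(3).tolist())
a=bot.snapshot("side");b=bot.snapshot("top")
cv2.imwrite("pics/v5.png",np.hstack([cv2.resize(a[130:250,260:400],None,fx=2.8,fy=2.8,interpolation=cv2.INTER_CUBIC),cv2.resize(b[130:250,310:450],None,fx=2.8,fy=2.8,interpolation=cv2.INTER_CUBIC)]))
```

```text
7.075 [464.70359177 -64.99049673 173.42306823] [[0.073, 0.997, -0.004], [0.997, -0.073, 0.001], [0.001, -0.004, -1.0]]
```

View pics/v5.png

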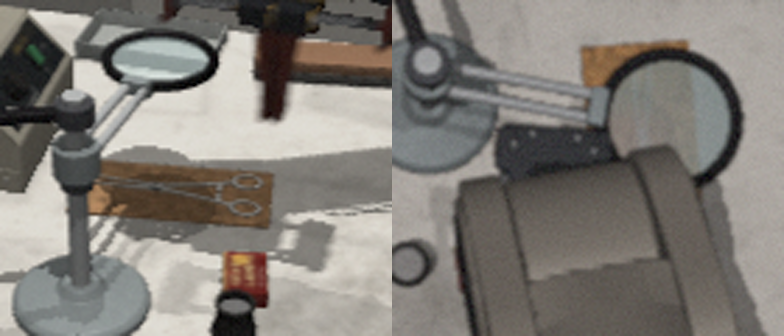

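The lens is near (411,171) in the top view, against a goal of (410,169), so about 0.03 rad short. I'll clear the view and fit the ring.

Request:
{"fn": "play_rows", "kwargs": {
  "moves": [
    [[0.05, 0, 0], [0, 0, 0]],
    [[0.05, 0, 0], [0, 0, 0]],
    [[0, 0, 0], [0, 0, 0]]
  ]
}}

```text
time: 7.55
tcp_pos: [475.3, 38.9, 175.1]
eef_rot: [-2.293, -2.147, -0.005]
contact_force: [-0.6, -1.0, -0.8]
width: 0.008
grip_force: 0.0
```

```bash
cat > fit.py <<'E'
from h import *
from scipy.optimize import least_squares
b=bot.snapshot("top");a=bot.snapshot("side")
g=cv2.cvtColor(b,cv2.COLOR_BGR2GRAY)
v,u=np.nonzero(g<55);r=np.hypot(u-410,v-170);k=(r>14)&(r<33)&(u>395)
P=np.array([px2w("top",x,y,140)[:2] for x,y in zip(u[k],v[k])])
f=least_squares(lambda p:np.hypot(P[:,0]-p[0],P[:,1]-p[1])-p[2],[580,-161,44],loss='soft_l1',f_scale=2)
p=f.x;t=np.arctan2(p[1]-3.4,p[0]-600)
print(k.sum(),p,"rms",np.sqrt((f.fun**2).mean()),"ang",t,"r",np.hypot(p[0]-600,p[1]-3.4))
s=bot.sense();R=cv2.Rodrigues(s['eef_rot'])[0];print(s['time'],s['tcp_pos'],R[:2,:2].round(3).tolist())
cv2.imwrite("pics/v%d.png"%(s['time']*100),np.hstack([cv2.resize(a[110:250,230:370],None,fx=2.8,fy=2.8,interpolation=cv2.INTER_CUBIC),cv2.resize(b[100:240,300:440],None,fx=2.8,fy=2.8,interpolation=cv2.INTER_CUBIC)]))
E
python3 fit.py; ls pics
```

```text
359 [ 573.19235061 -157.57406485   45.1093834 ] rms 1.92964807487139 ang -1.735815886975515 r 163.19099123562918
7.65 [474.76762777  34.56204899 174.44942225] [[0.071, 0.997], [0.997, -0.071]]
c1.png
side0.png
top0.png
v1.png
v2.png
v3.png
v4.png
v5.png
v765.png
```

Request:
{"fn": "play_rows", "kwargs": {
  "moves": [
    [[-0.05, 0, 0], [0, 0, 0]],
    [[-0.05, 0, 0.01], [0, 0, 0]],
    [[0, 0.04, 0.02], [0, 0, 0]],
    [[0, 0.04, 0], [0, 0, 0]],
    [[0, 0.012, 0], [0, 0, 0]],
    [[0, 0.003, 0], [0, 0, 0]],
    [[0, 0, 0], [0, 0, 0]],
    [[0, 0, 0], [0, 0, 0]]
  ]
}}

```text
time: 8.65
tcp_pos: [560.9, -72.3, 144.8]
eef_rot: [2.3, 2.14, -0.001]
contact_force: [-1.0, 0.0, 0.8]
width: 0.005
grip_force: 0.0
```

Request:
{"fn": "play_rows", "kwargs": {
  "moves": [
    [[0, 0.003, 0], [0, 0, 0]],
    [[0, 0.003, 0], [0, 0, 0]],
    [[0, 0.002, 0], [0, 0, 0]],
    [[0, 0.001, 0], [0, 0, 0]],
    [[0, 0, 0], [0, 0, 0]],
    [[0, 0, 0], [0, 0, 0]]
  ]
}}

```text
time: 9.4
tcp_pos: [570.8, -72.8, 144.6]
eef_rot: [-2.3, -2.14, -0.0]
contact_force: [-1.2, -0.2, -1.2]
width: 0.002
grip_force: 0.3
```

Request:
{"fn": "play_rows", "kwargs": {
  "moves": [
    [[0, -0.02, 0], [0, 0, 0]],
    [[0, -0.04, 0], [0, 0, 0]],
    [[0, -0.04, -0.03], [0, 0, 0]],
    [[0.05, 0, 0], [0, 0, 0]],
    [[0.05, 0, 0], [0, 0, 0]],
    [[0, 0, 0], [0, 0, 0]]
  ]
}}

```text
time: 10.15
tcp_pos: [478.8, 38.6, 175.5]
eef_rot: [2.292, 2.148, 0.005]
contact_force: [1.9, 0.3, -0.3]
width: 0.005
grip_force: 0.0
```

```bash
python3 fit.py; ls -t pics|head -1
```

```text
359 [ 579.73851047 -158.7276586    44.96483974] rms 1.9079148293967851 ang -1.6951241879494692 r 163.38881736517442
10.25 [478.46922597  34.44986273 174.7608972 ] [[0.07, 0.998], [0.998, -0.07]]
v1025.png
```

View pics/v1025.png

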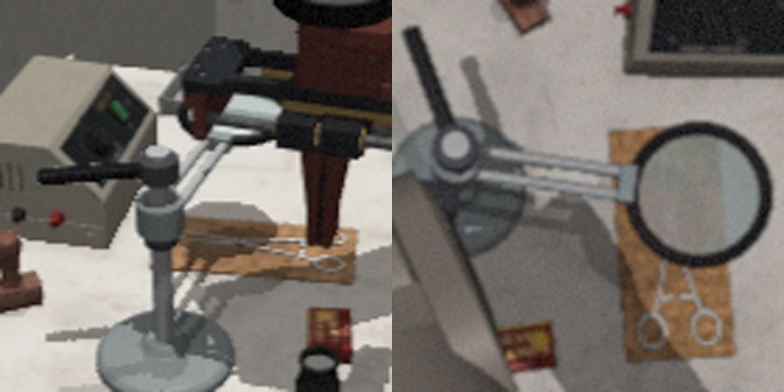

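The lens now sits at (580,-159), about 2.5 mm from the hinge at (581,-161), and the forceps are unmoved. Next is the lever. I'll go to its left side above the rods' height, with a quick check of the power supply's height.

Run:
```python
from h import *
# tall-box top corner: back-left top (388,57) in top view; compare heights with side view
for z in(60,90,120,150,180):
    p=px2w("top",388,56,z);q=px2w("top",384,125,z);print(z,p.round(),w2px("side",p).round(),q.round(),w2px("side",q).round())
```

```text
60 [ 827. -127.   60.] [215. 174.] [ 682. -120.   60.] [270. 183.]
90 [ 815. -123.   90.] [217. 165.] [ 675. -117.   90.] [272. 173.]
120 [ 804. -119.  120.] [220. 156.] [ 667. -113.  120.] [274. 163.]
150 [ 793. -116.  150.] [222. 146.] [ 660. -110.  150.] [276. 153.]
180 [ 781. -112.  180.] [224. 135.] [ 653. -106.  180.] [278. 142.]
```

Request:
{"fn": "play_rows", "kwargs": {
  "moves": [
    [[0.0125, 0.042, -0.005], [0, 0, 0]],
    [[0.0125, 0.042, -0.005], [0, 0, 0]],
    [[0.0125, 0.042, 0], [0, 0, 0]],
    [[0.0125, 0.042, 0], [0, 0, 0]],
    [[0, 0, 0], [0, 0, -0.147]],
    [[0, 0, 0], [0, 0, -0.147]],
    [[0, 0, 0], [0, 0, -0.147]],
    [[0, 0, 0], [0, 0, 0]]
  ]
}}

```text
time: 11.25
tcp_pos: [649.6, 69.9, 184.0]
eef_rot: [-1.781, -2.588, 0.001]
contact_force: [0.6, -0.4, -0.9]
width: 0.006
grip_force: 0.0
```

```bash
cat > st.py <<'E'
from h import *
s=bot.sense();R=cv2.Rodrigues(s['eef_rot'])[0];d=s['tcp_pos']-np.array([600,3.4,0])
print(s['time'],s['tcp_pos'].round(1),s['q'].round(2),s['contact_force'].round(1),"rel in tool",(R.T@d)[:2].round(1),"head",np.arctan2(R[1,0],R[0,0]).round(3))
E
python3 st.py
```

```text
11.25 [649.6  69.9 184. ] [ 0.28  0.59 -0.7   1.63  0.42  1.08 -0.17] [ 0.6 -0.4 -0.9] rel in tool [44.4 69.9] head 1.936
```

The power supply is about 120 mm high and the gripper body is at about 248, so it clears. Now I'll approach and push the lever round.

Request:
{"fn": "play_rows", "kwargs": {
  "moves": [
    [[-0.009, 0, 0], [0, 0, 0]],
    [[-0.009, 0, 0], [0, 0, 0]],
    [[-0.005, 0, 0], [0, 0, 0]],
    [[-0.0042, 0.0009, 0], [0, 0, 0.06]],
    [[-0.0042, 0.0009, 0], [0, 0, 0.06]],
    [[-0.0042, 0.0009, 0], [0, 0, 0.06]],
    [[-0.0042, 0.0009, 0], [0, 0, 0.06]],
    [[-0.0042, 0.0009, 0], [0, 0, 0.06]]
  ]
}}

```text
time: 12.25
tcp_pos: [667.7, 31.7, 184.9]
eef_rot: [-2.146, -2.295, -0.002]
contact_force: [0.5, 1.7, 0.4]
width: 0.003
grip_force: 0.6
```

Request:
{"fn": "play_rows", "kwargs": {
  "moves": [
    [[-0.0042, 0.0009, 0], [0, 0, 0.06]],
    [[-0.0042, 0.0009, 0], [0, 0, 0.06]],
    [[-0.0042, 0.0009, 0], [0, 0, 0.06]],
    [[-0.0042, 0.0009, 0], [0, 0, 0.06]],
    [[-0.0042, 0.0009, 0], [0, 0, 0.06]],
    [[0, 0, 0], [0, 0, 0]]
  ]
}}

```text
time: 13.0
tcp_pos: [670.9, 9.8, 184.8]
eef_rot: [2.463, 1.95, 0.0]
contact_force: [0.1, -0.3, -0.7]
width: 0.004
grip_force: 0.0
```

```bash
python3 st.py
python3 - <<'E'
from h import *
a=bot.snapshot("side");b=bot.snapshot("top")
cv2.imwrite("pics/v6.png",np.hstack([cv2.resize(a[110:250,200:360],None,fx=2.4,fy=2.4,interpolation=cv2.INTER_CUBIC),cv2.resize(b[90:230,290:450],None,fx=2.4,fy=2.4,interpolation=cv2.INTER_CUBIC)]))
E
```

```text
13.0 [670.9   9.8 184.8] [ 0.27  0.58 -0.55  1.59  0.33  1.07 -0.6 ] [ 0.1 -0.3 -0.7] rel in tool [22.5 67.7] head 1.34
```

View pics/v6.png

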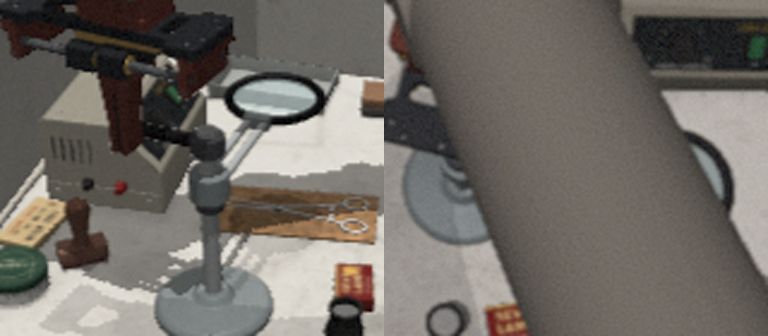

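The finger is pushing the lever on its left side at about (127,140) in the crop, and the lens is undisturbed. I'll continue and watch the force.

Request:
{"fn": "play_rows", "kwargs": {
  "moves": [
    [[-0.0042, 0.001, 0], [0, 0, 0.06]],
    [[-0.0042, 0.001, 0], [0, 0, 0.06]],
    [[-0.0042, 0.001, 0], [0, 0, 0.06]],
    [[-0.0042, 0.001, 0], [0, 0, 0.06]],
    [[-0.0042, 0.001, 0], [0, 0, 0.06]],
    [[-0.0042, 0.001, 0], [0, 0, 0.06]],
    [[-0.0042, 0.001, 0], [0, 0, 0.06]]
  ]
}}

```text
time: 13.98
tcp_pos: [665.8, -19.1, 184.8]
eef_rot: [2.816, 1.393, 0.002]
contact_force: [1.6, 0.4, 0.7]
width: 0.003
grip_force: 0.7
```

Request:
{"fn": "play_rows", "kwargs": {
  "moves": [
    [[-0.0021, 0.0005, 0], [0, 0, 0.03]],
    [[-0.0021, 0.0005, 0], [0, 0, 0.03]]
  ]
}}

```text
time: 14.22
tcp_pos: [664.8, -22.0, 185.1]
eef_rot: [-2.855, -1.309, -0.006]
contact_force: [5.8, 4.7, -2.0]
width: 0.006
grip_force: 3.6
```

Request:
{"fn": "play_rows", "kwargs": {
  "moves": [
    [[-0.0021, 0.0005, 0], [0, 0, 0.03]],
    [[0, 0, 0], [0, 0, 0]]
  ]
}}

```text
time: 14.48
tcp_pos: [664.8, -22.4, 185.3]
eef_rot: [-2.873, -1.269, -0.01]
contact_force: [8.9, 5.1, -3.0]
width: 0.005
grip_force: 4.5
```

```bash
python3 st.py
```

```text
14.475 [664.8 -22.4 185.3] [ 0.25  0.55 -0.44  1.61  0.25  1.03 -1.  ] [ 8.9  5.1 -3. ] rel in tool [25.8 65.6] head 0.832
```

The tool stalled with about 10 N, so the lever is at its stop. I'll retreat and measure both angles.

Request:
{"fn": "play_rows", "kwargs": {
  "moves": [
    [[0.01, 0, 0], [0, 0, 0]],
    [[0.03, 0, 0], [0, 0, 0]],
    [[0.05, 0, -0.02], [0, 0, 0]],
    [[0.05, 0, -0.02], [0, 0, 0]],
    [[0, -0.05, 0], [0, 0, 0]],
    [[0, -0.05, 0], [0, 0, 0]],
    [[0, 0, 0], [0, 0, 0]],
    [[0, 0, 0], [0, 0, 0]]
  ]
}}

```text
time: 15.48
tcp_pos: [683.6, 144.6, 224.6]
eef_rot: [2.874, 1.265, -0.001]
contact_force: [1.1, -0.9, 0.6]
width: 0.006
grip_force: 0.0
```

```bash
python3 fit.py
python3 - <<'E'
from h import *
g=cv2.cvtColor(bot.snapshot("top"),cv2.COLOR_BGR2GRAY)
# radial darkness profile of the lever plane z=183 for each angle
for t in np.arange(-1.0,0.6,0.05):
    v=[g[tuple(int(round(x)) for x in w2px("top",[600+r*np.cos(t),3.4+r*np.sin(t),183])[::-1])] for r in range(25,84,4)]
    print(round(t,2),int(np.mean(v)),int(max(v)),end=" | ")
E
python3 st.py
```

```text
349 [ 579.47578038 -158.30692999   45.24141218] rms 2.067015968692308 ang -1.697043622724506 r 163.00421711179519
15.575 [684.19123304 143.57605292 224.40384472] [[0.677, 0.736], [0.736, -0.677]]
-1.0 106 116 | -0.95 107 132 | -0.9 112 174 | -0.85 106 185 | -0.8 99 183 | -0.75 84 182 | -0.7 36 62 | -0.65 31 40 | -0.6 31 42 | -0.55 42 98 | -0.5 75 113 | -0.45 90 117 | -0.4 104 115 | -0.35 105 113 | -0.3 109 113 | -0.25 110 116 | -0.2 112 116 | -0.15 114 118 | -0.1 115 119 | -0.05 114 121 | 0.0 114 118 | 0.05 115 122 | 0.1 115 120 | 0.15 114 119 | 0.2 113 119 | 0.25 113 119 | 0.3 112 117 | 0.35 111 115 | 0.4 111 114 | 0.45 114 141 | 0.5 119 170 | 0.55 118 170 | 15.625 [684.2 143.7 224.3] [ 0.    0.57 -0.45  1.48  0.26  1.15 -1.24] [-0. -1.  0.] rel in tool [160.1 -32.9] head 0.827
```

```bash
python3 -c "
from station import bot
print(bot.close_job())"
```

```text
the job is handed in; nothing more can be done
None
```

The job is handed in: the lens stands about 3 mm from the centre of the forceps hinge, and the clamp lever was pushed clockwise to its stop (it stalled at about 10 N); the gripper was clear of everything at 15.6 s.

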